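# Clip the inspection lamp onto the eye bolt

### The arm

A 6-joint arm with a two-finger parallel gripper is mounted at the origin on a cart in front of the work surface, level with it; the furniture and walls round the work are solid. World frame = base frame: x ahead of the robot, y to its left, z up, the work surface at z = 0. Lengths are in m, angles in rad, forces in N, time in s.
With the tool pointing down it reaches from about 0.375 to 0.9 m from the base axis. Payload 3.1 kg.
Tool frame: the origin (TCP) lies at the centre of the arm's flange, where the gripper is bolted on; the fingertips stand robot.tip_extent ahead of it and the grasp point (between the pads) lies 164 mm ahead of it (robot.tip_extent is the distance from the TCP to the fingertips, in m); z points along the fingers, y is the line along which they close (so a half turn about z gives the same grasp; the last joint's range is limited). The gripper opens to 87 mm and grips with 3 to 60 N. Pads are 19 mm wide; open, the fingers measure 117 mm over their backs; the gripper's body (75 mm by 190 mm) begins 51 mm behind the grasp point.
Start: joints at [1.115, 0.527, 1.433, -0, 1.181, -0.178], TCP at [0.171, 0.601, 0.405] pointing down, gripper open.
Joint ranges: [-3.08, 3.08], [-0.75, 2.2], [0.22, 2.44], [-1.43, 4.57], [0, 2.65], [-2.85, 2.85]. Speed limits (rad/s): [2.79, 2.79, 3.14, 3.14, 3.14, 3.14].

### API

Orientations are given as a unit quaternion [x, y, z, w].
In Python, from rig import get_obs, camera, hand_in, cut_out, robot gives the robot as it stands.
- The arm moves only by the tool step_arm, never from a script. Its argument "rows" is a list of rows, each a list of 6 numbers: the shift along the world's x, y, z in m, then the turn, a rotation vector about the world's x, y, z in degrees. A call has 1 to 12 rows; each row shifts and turns the commanded pose from where the row before left it; what a row does not reach is not made up. A row lasts 1/8 s, in which the tool goes at most 62.5 mm and 10.7 degrees, less where a joint would pass 70% of its speed; a pose out of reach is approached as far as the arm can. A call is refused whole if a number of a shift passes 0.0625 or a number of a turn 10.7, either way. A call with a gripper value outside its range is refused whole. "jaw" is the finger opening in m, from 0 to 0.087, set as the call begins (left out, the last holds). The fingers move at their own pace and stop on an object; "squeeze" is the grip in N (left out, the last holds). Time passes only in rows, so rows that do not move let the fingers close. It gives the time, the measured TCP pose, the force, the opening and the grip force at its end, in the units of the state.
- get_obs(): the state, without advancing time (a new reading comes with each control period).
- camera(name): name is "scene" or "top"; returns a dict with "pixels" (400x640x3 uint8, blue, green, red), "depth" (400x640 float32, m along the optical axis (not along the pixel's ray), 0 where there is no reading), "fov_y" (degrees; the focal length in pixels is half the picture's height over the tangent of half this angle, whatever the lens; pixels are square), "cx", "cy" (the principal point, pixels), "k1" (the pictures are not rectified: a ray, as slopes to the right and down, at radius r is drawn at 1 + k1 r^2 times it, then the intrinsics apply), "extrinsics" (4x4, takes a point from camera to world coordinates). Camera axes: x right, y up, looking along -z (the intrinsics and any distortion apply to the point x, -y, -z); pixel columns grow to the right and rows downward; lengths in m; the calibration is good to about 2 mm. A picture is of the moment at which its call begins.
- hand_in(): hands the job in; it is judged then, once.
Trained networks look in the newest picture that a camera, given by its name, has taken for a name from the list of things; names that differ only in an ending like _2 or _b are one class to them, and where a whole thing is asked for, a point or a joint stands for the part that bears it (a point fixed in the world has none). Each returns a list of dicts, best first, with "confidence" (0 to 1); they miss things now and then, are a little off and sometimes report something else, mostly with a low value. They report only what shows in the picture. A call takes as long as a camera call.
- cut_out(label, camera): "region" (400x640 bool, what is visible of it) and "extent" ([centre column, centre row, width, height] in pixels, round what is visible of it).
The state is a dict: "time": time; "q": joint angles; "joint_velocities": joint speeds; "joint_torque": joint torques, N m; "position": TCP position; "tool_rot": TCP orientation; "ft_force": force on the tool from outside, world axes, zero at the start; "moment": the same for the moment, N m; "grip_width": finger opening in m; "grip_force": force on a finger pad.
Only numpy, scipy, OpenCV 4.12 (cv2) and the standard library are available. Lean on these libraries where they do the work, as an engineer would, in place of code of your own. Each camera call takes 0.05 s, during which the arm holds its last target. There are 200 camera calls.

### The job

Pick up the small inspection lamp by the crown of its snap hook and hang it on the eye bolt of the steel upright: press the hook's sprung gate against the front of the eye until the ring has passed inside and the gate has snapped shut behind it, then let the lamp down so that it hangs freely by the hook. Feel your way gently: do not force the eye, keep the lamp upright and do not drop it, and leave the other things on the bench where they are.

Things in the scene. Friction and masses are not known exactly. Their poses are not given: they have to be found in the camera images.
- lamp: battery inspection lamp standing on the bench, 195 mm high, 0.17 to 0.29 kg: round body 47 mm across, 105 mm high (black rubber foot, white diffuser in a cage, black cap), and on top, z = 105 to 195, a rigid flat aluminium snap hook 11 mm thick (y) and 39 mm wide (x). Origin: centre of the underside; z up along the lamp, x towards the hook's gate. Centre of mass on the axis, about z = 60.
- crown (a point): where to grasp the lamp from above, across the hook's 11 mm (lamp y): middle of the flat-sided crown, lamp x = 0, z = 186. The crown spans x = -15 to 15, z = 177 to 195; reach no more than about 14 mm down from its top, so that the eye can come up inside the hook without meeting the fingers. Axes as the lamp's.
- hook_arch (a point): centre of the round arch inside the hook (radius 12), lamp x = 0, z = 165. The opening is 24 mm wide (x = -12 to 12): spine at x = -22 to -12, inside of the crown at z = 177, where the ring's bar (8 mm) finally rests with its centre at about z = 173, on the lamp's axis.
- hook_nose (a point): middle of the nose's flat lower end, lamp x = 12, z = 156.5. The nose hangs from the arch at lamp x = 7 to 17; below it the gate closes the gap down to z = 117. The bar must first lie close below the nose, then be pressed inward past it (bar centre at lamp x = 3 to -3), then the hook let down so that the bar slides up off the gate's tip into the arch.
- gate (a joint): the hook's gate: steel bar 7 mm thick, upright at lamp x = 8.5 to 15.5 when shut (0 rad), turning about a pin at lamp x = 12, z = 117; tip at z = 155.5. Grows as it is pushed inward, to a stop at 0.63. Spring torque 0.06 N m shut, 0.09 at the stop (2 to 3 N near the tip). With the bar just below the nose about 0.45 to 0.55 lets it by; pressed lower than z = 143 it reaches its stop first and jams.
- upright: steel strut channel 41 x 41 mm, 280 mm high, on a fixed foot plate 110 x 110 x 8 mm. Origin under its middle; z up; x points to its back, so the slotted front face (x = -20.5) looks along -x, roughly to the robot. It carries an eye bolt (see channel_face). A light fitting: the lamp must not bear on eye or upright with over 20 N. The hook goes on from the front, lamp x along upright x.
- channel_face (a point): point on the channel's front face, 225 mm up, at the mean height of the eye bolt; axes as the upright's. The eye: level ring of 8 mm round bar, 30 mm inside and 46 outside diameter, at y = 0. Its setting is not measured, find it by feel: the middle of the ring's front bar lies at x = -53 to -83 (mean -68) and z = -30 to 30 of this point.
- pvc_tape: bystander: roll of insulating tape lying flat, 66 mm across, 19 mm high; origin under its centre
- block_pine: bystander: pine offcut 45 x 110 x 45 mm lying on the bench; origin under its centre
- filler_tin: bystander: yellow round tin 75 mm across, 69 mm high, standing; origin under its centre

How it is judged:
By the outcome, as a careful person would: the job done as asked, in the order asked, and still so for the second after the job is handed in, with the robot touching nothing.
It also fails if it takes over 72 s, if anything falls off the work surface, if the arm or the gripper's body presses on something with over 40 N, if the wrist force passes 120 N, or if a joint passes its speed limit or range.

## Working session

There is one attempt and no reset: what is moved stays moved. The work goes in short steps, Python scripts to look and compute and a tool call to move; the robot and the scene stay as the last step left them, time stands still between calls to the robot, and variables do not carry over. Pictures are saved under pics/ and viewed, at most 10 in all, crops included, and the job is handed in when it is done.

Besides the shell and the picture viewer there is one more tool, called after ">>>" as name(argument=value, ...), one argument or row to a line, values as JSON. step_arm: Moves the arm, as the interface text tells. Its arguments: {"type":"object","properties":{"rows":{"type":"array"},"jaw":{"type":"number"},"squeeze":{"type":"number"}},"required":["rows"]}

```bash
mkdir -p pics; cat > h.py <<'E'
import numpy as np, cv2
from rig import get_obs, camera, hand_in, cut_out, robot
def cloud(c):
    h,w=c["depth"].shape; f=h/2/np.tan(np.radians(c["fov_y"])/2)
    K=np.array([[f,0,c["cx"]],[0,f,c["cy"]],[0,0,1.]])
    g=np.stack(np.meshgrid(np.arange(w),np.arange(h)),-1).reshape(-1,1,2).astype(float)
    u=cv2.undistortPoints(g,K,np.array([c["k1"],0,0,0,0.])).reshape(h,w,2)
    d=c["depth"]; P=np.stack([u[...,0]*d,-u[...,1]*d,-d],-1)
    E=c["extrinsics"]; W=P@E[:3,:3].T+E[:3,3]; W[d<=0]=np.nan
    return W
E
cat > a.py <<'E'
from h import *
print(robot, {k:np.round(v,3) for k,v in get_obs().items()})
for n in("scene","top"):
    c=camera(n); W=cloud(c); cv2.imwrite(f"pics/{n}0.png",c["pixels"]); np.savez(f"{n}0.npz",W=W,px=c["pixels"])
    print(n,np.round(c["extrinsics"][:3,3],2),c["fov_y"])
    for l in("lamp","crown","upright","pvc_tape","block_pine","filler_tin","gate"):
        for r in cut_out(l,n)[:2]:
            p=W[r["region"]]; p=p[~np.isnan(p[:,0])]
            print(l,round(r["confidence"],2),np.round(r["extent"]),len(p), np.round(np.percentile(p,[2,50,98],axis=0),3).tolist() if len(p) else "")
E
python3 a.py
```

```text
<Robot object at 0x7fc427b5be00> {'time': np.float64(0.0), 'q': array([ 1.116,  0.528,  1.434, -0.   ,  1.181, -0.179]), 'joint_velocities': array([-0.001, -0.001,  0.003, -0.001, -0.001, -0.001]), 'joint_torque': array([ -0.   , -44.004, -17.66 ,   0.063,   0.058,  -0.   ]), 'position': array([0.171, 0.601, 0.404]), 'tool_rot': array([ 0.138,  0.99 , -0.001, -0.   ]), 'ft_force': array([-1.014,  0.224,  0.606]), 'moment': array([-0.011, -0.027, -0.064]), 'grip_force': np.float64(0.0), 'grip_width': np.float64(0.087)}
scene [-0.36 -0.52  0.71] 52.337138859772956
lamp 0.96 [221. 210.  14.  54.] 440 [[0.415, 0.295, 0.024], [0.428, 0.31, 0.101], [0.456, 0.33, 0.193]]
upright 0.55 [320. 208.  41.  97.] 1931 [[0.517, -0.001, 0.004], [0.589, 0.037, 0.115], [0.645, 0.095, 0.273]]
pvc_tape 0.66 [295. 268.  24.  19.] 316 [[0.399, 0.006, -0.0], [0.429, 0.036, 0.017], [0.46, 0.066, 0.02]]
block_pine 0.67 [386. 302.  49.  35.] 998 [[0.385, -0.312, 0.0], [0.405, -0.262, 0.042], [0.458, -0.203, 0.047]]
filler_tin 0.67 [364. 221.  29.  25.] 558 [[0.716, -0.071, 0.002], [0.731, -0.043, 0.049], 
[... 244 characters left out ...]
1, 0.106], [0.458, 0.327, 0.196]]
crown 0.61 [225. 240.  23.  15.] 268 [[0.417, 0.296, 0.019], [0.438, 0.31, 0.106], [0.457, 0.325, 0.196]]
upright 0.86 [311. 195.  32.  48.] 1245 [[0.508, -0.005, -0.001], [0.586, 0.048, 0.011], [0.652, 0.103, 0.279]]
pvc_tape 0.51 [314. 244.  18.  18.] 179 [[0.406, 0.012, 0.014], [0.436, 0.045, 0.019], [0.462, 0.068, 0.024]]
block_pine 0.95 [405. 247.  39.  20.] 470 [[0.39, -0.305, 0.02], [0.418, -0.251, 0.045], [0.444, -0.202, 0.05]]
filler_tin 0.92 [337. 149.  26.  26.] 495 [[0.715, -0.067, 0.003], [0.747, -0.033, 0.065], [0.786, 0.001, 0.072]]
filler_tin 0.58 [316. 246.  20.  15.] 276 [[0.401, 0.006, -0.003], [0.429, 0.035, 0.018], [0.459, 0.068, 0.024]]
```

```bash
cat > b.py <<'E'
from h import *
S=np.load("scene0.npz"); T=np.load("top0.npz")
def box(W,a,b): 
    m=np.all((W>a)&(W<b),-1); return W[m]
for n,D in(("scene",S),("top",T)):
    W=D["W"]
    hk=box(W,[.39,.26,.125],[.49,.36,.21]); body=box(W,[.39,.26,.02],[.49,.36,.11])
    print(n,"hook",len(hk),np.round(hk.mean(0),4) if len(hk) else "")
    ct=box(W,[.39,.26,.18],[.49,.36,.21])
    for q,nm in((hk,"hook"),(ct,"crown")):
        r=cv2.minAreaRect((q[:,:2]*1000).astype(np.float32)) if len(q)>4 else None; print(nm,len(q),r)
    r=cv2.minAreaRect((box(W,[.39,.26,.03],[.49,.36,.11])[:,:2]*1000).astype(np.float32)); print("body",r)
    up=box(W,[.5,-.03,.268],[.68,.13,.29]); print("top",len(up),cv2.minAreaRect((up[:,:2]*1000).astype(np.float32)))
    pl=box(W,[.5,-.03,.003],[.68,.13,.014]); print("plate",len(pl),cv2.minAreaRect((pl[:,:2]*1000).astype(np.float32)))
    e=box(W,[.46,-.02,.18],[.565,.12,.265]); print("eye",len(e)); print(np.round(e[::max(1,len(e)//30)],3).tolist())
c=cv2.resize(S["px"][150:300,200:420],None,fx=2.7,fy=2.7,interpolation=cv2.INTER_CUBIC)
d=cv2.resize(T["px"][140:290,200:420],None,fx=2.7,fy=2.7,interpolation=cv2.INTER_CUBIC)
cv2.imwrite("pics/c1.png",c);cv2.imwrite("pics/c2.png",d)
E
python3 b.py
```

```text
scene hook 163 [0.4327 0.314  0.1641]
hook 163 ((434.1595153808594, 316.2618408203125), (44.13873291015625, 14.798930168151855), 15.544523239135742)
crown 43 ((436.38641357421875, 316.52056884765625), (29.715530395507812, 11.852397918701172), 17.786659240722656)
body ((432.45989990234375, 309.61431884765625), (35.25948715209961, 44.94016647338867), 51.67369079589844)
top 103 ((602.730224609375, 49.109214782714844), (45.5120849609375, 42.556358337402344), 2.7593724727630615)
plate 497 ((612.1441650390625, 41.95449447631836), (147.67686462402344, 143.7707977294922), 14.573939323425293)
eye 98
[[0.555, 0.05, 0.215], [0.563, 0.044, 0.213], [0.546, 0.044, 0.216], [0.559, 0.041, 0.212], [0.53, 0.061, 0.215], [0.538, 0.056, 0.213], [0.537, 0.045, 0.216], [0.548, 0.042, 0.213], [0.522, 0.059, 0.215], [0.532, 0.055, 0.212], [0.536, 0.047, 0.213], [0.536, 0.037, 0.216], [0.515, 0.062, 0.214], [0.527, 0.059, 0.21], [0.535, 0.047, 0.21], [0.532, 0.035, 0.215], [0.507, 0.063, 0.214], [0.519, 0.061, 0.209], [0.527, 0.025, 0.216], [0.503, 0.053, 0.215], [0.522, 0.025, 0.215], [0.5, 0.051, 0.213], [
[... 859 characters left out ...]
 [0.56, 0.048, 0.212], [0.557, 0.046, 0.215], [0.551, 0.046, 0.215], [0.545, 0.046, 0.218], [0.542, 0.043, 0.216], [0.54, 0.043, 0.216], [0.537, 0.051, 0.217], [0.537, 0.04, 0.216], [0.534, 0.057, 0.219], [0.534, 0.046, 0.216], [0.534, 0.034, 0.218], [0.531, 0.057, 0.215], [0.531, 0.031, 0.217], [0.528, 0.06, 0.216], [0.528, 0.029, 0.215], [0.525, 0.06, 0.215], [0.523, 0.065, 0.213], [0.523, 0.026, 0.215], [0.52, 0.062, 0.216], [0.517, 0.065, 0.214], [0.517, 0.023, 0.216], [0.514, 0.026, 0.218], [0.511, 0.06, 0.215], [0.508, 0.062, 0.216], [0.509, 0.026, 0.214], [0.506, 0.054, 0.214], [0.506, 0.026, 0.211], [0.503, 0.048, 0.216], [0.503, 0.037, 0.22], [0.5, 0.051, 0.215], [0.5, 0.04, 0.221]]
```

View pics/c1.png

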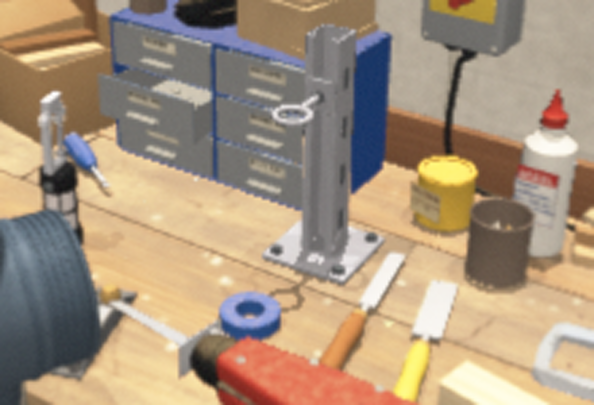

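View pics/c2.png

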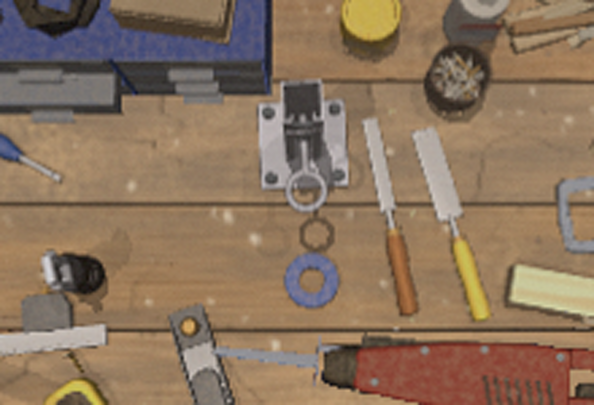

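```bash
cat > c.py <<'E'
from h import *
from scipy.optimize import least_squares
S=np.load("scene0.npz"); T=np.load("top0.npz")
for n,D in(("scene",S),("top",T)):
    W=D["W"]; m=np.all((W>[.39,.26,.01])&(W<[.49,.36,.10]),-1); p=W[m]
    s=least_squares(lambda c:np.hypot(p[:,0]-c[0],p[:,1]-c[1])-.0235,[.44,.31],loss="soft_l1",f_scale=.002); print(n,s.x,np.sqrt(np.mean(s.fun**2)))
    # hook: points in lamp frame with yaw 15
    m=np.all((W>[.39,.26,.108])&(W<[.49,.36,.21]),-1); r,c=np.where(m); q=W[m]-[*s.x,0]
    a=np.radians(15.); x=q[:,0]*np.cos(a)+q[:,1]*np.sin(a); y=-q[:,0]*np.sin(a)+q[:,1]*np.cos(a)
    for z in range(108,200,6):
        k=(q[:,2]*1000>=z)&(q[:,2]*1000<z+6)
        if k.any(): print(z,k.sum(),np.round(np.sort(x[k])*1000).astype(int).tolist(),np.round(y[k].mean()*1000,1))
a=cv2.resize(S["px"][178:245,205:245],None,fx=8.5,fy=8.5,interpolation=cv2.INTER_LANCZOS4)
b=cv2.resize(T["px"][220:260,205:255],None,fx=8.5,fy=8.5,interpolation=cv2.INTER_LANCZOS4)
b=cv2.copyMakeBorder(b,0,a.shape[0]-b.shape[0],5,0,cv2.BORDER_CONSTANT)
cv2.imwrite("pics/z1.png",np.hstack([a,b]))
E
python3 c.py
```

```text
scene [0.44108825 0.32074956] 0.002365700120594658
108 23 [-26, -26, -25, -25, -24, -24, -23, -19, -19, -16, -15, -9, -5, -4, -3, -1, 1, 1, 3, 5, 7, 8, 12] -5.5
114 13 [-26, -26, -25, -23, -18, -18, 3, 5, 5, 7, 8, 8, 11] -4.1
120 14 [-27, -25, -25, -24, -24, -22, -18, -15, 1, 5, 6, 6, 9, 14] -4.3
126 11 [-26, -25, -25, -23, -23, -23, -19, 5, 5, 8, 9] -3.3
132 11 [-26, -26, -25, -24, -24, -24, -21, -19, 5, 7, 8] -3.2
138 10 [-25, -25, -24, -24, -23, -20, 5, 5, 6, 7] -3.9
144 11 [-30, -28, -24, -23, -22, -22, -21, -20, 4, 5, 6] -4.4
150 11 [-27, -25, -24, -23, -21, -21, -15, 6, 7, 8, 9] -4.7
156 14 [-27, -25, -25, -24, -23, -23, -20, 3, 3, 4, 6, 6, 7, 14] -3.7
162 18 [-25, -24, -24, -24, -22, -22, -19, -19, -16, 3, 3, 7, 7, 8, 10, 10, 13, 14] -4.6
168 15 [-26, -24, -23, -23, -23, -22, -22, -19, -18, 9, 9, 10, 10, 11, 12] -4.3
174 17 [-23, -22, -22, -20, -20, -19, -18, -16, -15, -13, -11, -4, 5, 7, 9, 9, 14] -4.8
180 16 [-20, -18, -16, -16, -15, -15, -15, -12, -12, -10, -10, -4, -3, 3, 4, 9] -5.7
186 12 [-19, -19, -18, -16, -14, -14, -11, -9, -7, -3, -2, 4] -5.2
192 15 [-16, -16, -15, -11, -10, -8, -6, -4, -3, -2, 2, 5, 6, 7, 9] -4.2
top [0.43127286 0.323904  ] 0.010096680306258217
108 22 [-17, -14, -10, -9, -4, -3, -2, 0, 0, 1, 2, 2, 3, 6, 8, 8, 10, 11, 11, 13, 13, 17] -10.2
114 12 [-8, -5, -5, -2, 2, 4, 6, 7, 9, 12, 13, 17] -9.4
120 6 [-17, -15, -12, 14, 19, 20] -11.4
126 3 [-9, 14, 17] -10.3
132 4 [-17, -15, -12, 19] -10.8
138 3 [-17, 14, 16] -8.6
144 4 [-15, -12, -9, 19] -12.0
150 1 [-17] -6.5
156 5 [-17, -15, -12, -9, 12] -10.2
162 6 [14, 15, 18, 21, 27, 27] -11.4
168 6 [-15, -13, -10, 23, 25, 25] -9.7
174 12 [-17, -15, -14, -13, -12, -12, -10, -9, -7, -4, 20, 24] -8.9
180 7 [-11, -9, -1, 2, 5, 17, 22] -10.1
186 11 [-4, -4, -4, 1, 8, 11, 13, 14, 15, 16, 20] -9.7
192 35 [-10, -9, -8, -7, -7, -6, -5, -3, -2, -2, -1, -1, 1, 2, 2, 3, 4, 4, 5, 6, 6, 8, 9, 9, 10, 10, 11, 12, 13, 14, 15, 17, 17, 18, 20] -7.8
```

View pics/z1.png

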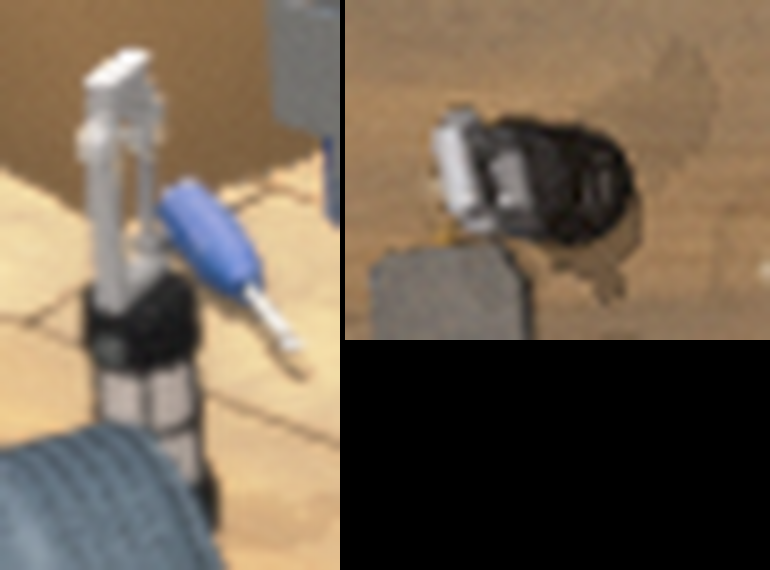

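```bash
cat > d.py <<'E'
from h import *
print(robot.tip_extent)
for f in("scene0.npz","top0.npz"):
    W=np.load(f)["W"].reshape(-1,3); W=W[~np.isnan(W[:,0])]
    for nm,a,b in(("near lamp",[.33,.18],[.55,.45]),("path",[.1,.15],[.55,.7]),("eye-lamp",[.35,-.1],[.56,.45]),("carry",[.38,-.12],[.56,.45])):
        m=np.all((W[:,:2]>a)&(W[:,:2]<b),1)&(W[:,2]>.05); q=W[m]
        if nm=="near lamp": q=q[np.hypot(q[:,0]-.44,q[:,1]-.318)>.04]
        if len(q): i=np.argsort(-q[:,2])[:300:60]; print(f,nm,len(q),np.round(q[i],2).tolist())
E
python3 d.py
```

```text
0.1822
scene0.npz near lamp 1 [[0.45, 0.2, 0.09]]
scene0.npz path 4546 [[0.1, 0.35, 0.71], [0.1, 0.36, 0.66], [0.11, 0.38, 0.64], [0.1, 0.39, 0.62], [0.11, 0.4, 0.61]]
scene0.npz eye-lamp 547 [[0.54, 0.04, 0.22], [0.51, 0.03, 0.21], [0.44, 0.31, 0.19], [0.42, 0.31, 0.16], [0.42, 0.31, 0.14]]
scene0.npz carry 538 [[0.54, 0.04, 0.22], [0.51, 0.03, 0.21], [0.44, 0.31, 0.19], [0.42, 0.31, 0.16], [0.42, 0.31, 0.14]]
top0.npz near lamp 1 [[0.45, 0.2, 0.09]]
top0.npz path 7228 [[0.16, 0.47, 0.62], [0.17, 0.47, 0.61], [0.17, 0.47, 0.61], [0.16, 0.49, 0.61], [0.15, 0.45, 0.61]]
top0.npz eye-lamp 402 [[0.52, 0.06, 0.22], [0.5, 0.04, 0.22], [0.5, 0.03, 0.21], [0.46, 0.32, 0.18], [0.43, 0.32, 0.11]]
top0.npz carry 371 [[0.52, 0.06, 0.22], [0.5, 0.04, 0.22], [0.5, 0.03, 0.21], [0.46, 0.32, 0.18], [0.43, 0.32, 0.11]]
```

>>> step_arm(
  rows=[
    [0,0,0.04,0,0,0],
    [0.02685,-0.0282,0,0,0,3.1],
    [0.02685,-0.0282,0,0,0,3.1],
    [0.02685,-0.0282,0,0,0,3.1],
    [0.02685,-0.0282,0,0,0,3.1],
    [0.02685,-0.0282,0,0,0,3.1],
    [0.02685,-0.0282,0,0,0,3.1],
    [0.02685,-0.0282,0,0,0,3.1],
    [0.02685,-0.0282,0,0,0,3.1],
    [0.02685,-0.0282,0,0,0,3.1],
    [0.02685,-0.0282,0,0,0,3.1],
  ],
  jaw=0.05,
)

```text
time: 2.17
position: [0.4401, 0.3182, 0.445]
tool_rot: [-0.133, 0.991, 0.0, 0.0]
ft_force: [0.0, -0.5, -0.4]
grip_width: 0.0501
grip_force: 0.0
```

>>> step_arm(
  rows=[
    [0,0,0,0,0,0],
    [0,0,0,0,0,0],
    [0,0,-0.02,0,0,0],
    [0,0,0,0,0,0],
  ],
)

```text
time: 2.68
position: [0.4378, 0.3198, 0.4236]
tool_rot: [-0.132, 0.991, -0.0, -0.002]
ft_force: [-1.1, 0.1, 0.7]
grip_width: 0.0501
grip_force: 0.0
```

```bash
cat > e.py <<'E'
from h import *
import sys
from scipy.spatial.transform import Rotation as R
o=get_obs(); M=R.from_quat(o["tool_rot"]).as_matrix(); print(o["time"],np.round(o["position"],4),np.round(M,3).tolist(),"yaw y",np.degrees(np.arctan2(M[1,1],M[0,1])),np.round(o["ft_force"],2),np.round(o["moment"],3),o["grip_width"],o["grip_force"],np.round(o["q"],2))
if len(sys.argv)>1:
    t=sys.argv[1]; lo=np.array(eval(sys.argv[2])); hi=np.array(eval(sys.argv[3])); out=[]
    for n in("scene","top"):
        c=camera(n); W=cloud(c); np.savez(f"{n}_{t}.npz",W=W,px=c["pixels"]); m=np.all((W>lo)&(W<hi),-1); r,k=np.where(m)
        y0,y1,x0,x1=max(r.min()-15,0),r.max()+15,max(k.min()-15,0),k.max()+15
        a=c["pixels"][y0:y1,x0:x1]; f=min(395/a.shape[1],590/a.shape[0]); a=cv2.resize(a,None,fx=f,fy=f,interpolation=cv2.INTER_LANCZOS4)
        out.append(cv2.copyMakeBorder(a,0,590-min(590,a.shape[0]),0,5,cv2.BORDER_CONSTANT)[:590])
    cv2.imwrite(f"pics/{t}.png",np.hstack(out))
E
python3 e.py g1 "[.38,.24,.05]" "[.5,.4,.27]"
```

```text
2.675 [0.4378 0.3198 0.4236] [[-0.965, -0.263, -0.004], [-0.263, 0.965, -0.001], [0.004, -0.0, -1.0]] yaw y 105.22438912100161 [-1.13  0.13  0.73] [0.046 0.028 0.025] 0.050069561179279576 0.0 [ 0.42  0.39  1.62  0.    1.13 -1.41]
```

View pics/g1.png

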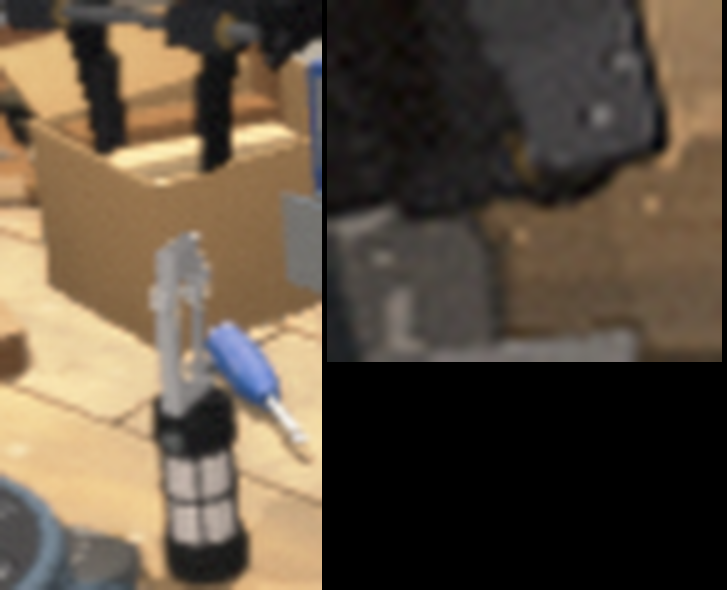

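```bash
cat > f.py <<'E'
from h import *
W=np.load("scene_g1.npz")["W"]
def lam(q,c=(.4378,.3198),a=np.radians(15.)):
    q=q-[*c,0]; return np.c_[q[:,0]*np.cos(a)+q[:,1]*np.sin(a),-q[:,0]*np.sin(a)+q[:,1]*np.cos(a),q[:,2]]*1000
for nm,z0,z1 in(("fingers",.242,.258),("fingers",.26,.28),("crown",.18,.20),("spine",.115,.17)):
    m=np.all((W>[.35,.22,z0])&(W<[.52,.42,z1]),-1); r,k=np.where(m); q=lam(W[m])
    for s in(-1,1):
        j=q[q[:,1]*s>0]
        if len(j): print(nm,s,len(j),np.round(np.percentile(j,[3,25,50,75,97],axis=0)[:,:2],1).tolist())
    if nm=="crown": print(cv2.minAreaRect(q[:,:2].astype(np.float32)))
E
python3 f.py
```

```text
fingers -1 33 [[-13.0, -34.4], [-11.2, -33.6], [-6.5, -32.8], [0.8, -31.1], [9.4, -26.4]]
fingers 1 26 [[-13.7, 22.4], [-11.0, 23.9], [-8.7, 26.6], [-1.1, 28.1], [7.2, 31.9]]
fingers -1 40 [[-13.5, -38.2], [-11.4, -35.1], [-8.9, -33.9], [-4.3, -29.3], [8.5, -24.5]]
fingers 1 43 [[-13.0, 22.7], [-11.1, 24.0], [-8.7, 24.9], [-2.4, 28.3], [6.1, 33.4]]
crown -1 42 [[-20.0, -10.2], [-12.0, -7.6], [-5.3, -6.2], [4.0, -3.9], [10.3, -0.4]]
crown 1 3 [[-14.4, 0.5], [-10.4, 0.8], [-5.9, 1.3], [-1.9, 1.8], [1.5, 2.2]]
((-4.147427558898926, -4.049728870391846), (12.817917823791504, 33.77085876464844), 89.18405151367188)
spine -1 99 [[-23.9, -8.7], [-20.4, -7.2], [-14.5, -5.8], [10.1, -3.0], [14.9, -0.5]]
spine 1 18 [[-21.9, 0.3], [-19.5, 0.6], [-19.1, 1.1], [1.0, 1.8], [13.0, 2.5]]
```

>>> step_arm(
  rows=[
    [-0.001,-0.003,-0.02,0,0,0],
    [0,0,-0.02,0,0,0],
    [0,0,-0.0175,0,0,0],
    [0,0,0,0,0,0],
    [0,0,0,0,0,0],
  ],
)

```text
time: 3.4
position: [0.4385, 0.3166, 0.3683]
tool_rot: [-0.132, 0.991, 0.0, 0.001]
ft_force: [0.5, -0.3, 0.8]
grip_width: 0.0498
grip_force: 0.0
```

>>> step_arm(
  rows=[
    [0,0,0,0,0,0],
    [0,0,0,0,0,0],
    [0,0,0,0,0,0],
    [0,0,0,0,0,0],
    [0,0,0,0,0,0],
    [0,0,0,0,0,0],
  ],
  jaw=0.0,
  squeeze=25,
)

```text
time: 4.15
position: [0.4383, 0.3162, 0.3673]
tool_rot: [-0.132, 0.991, 0.0, -0.0]
ft_force: [0.1, -0.5, 0.4]
grip_width: 0.0105
grip_force: 25.0
```

```bash
python3 e.py g2 "[.38,.24,.05]" "[.5,.4,.27]"
```

```text
4.15 [0.4383 0.3162 0.3673] [[-0.965, -0.261, -0.0], [-0.261, 0.965, 0.0], [-0.0, 0.0, -1.0]] yaw y 105.13675834860965 [ 0.08 -0.5   0.37] [ 0.145  0.053 -0.031] 0.010524450226180988 24.985643327236176 [ 0.42  0.46  1.68  0.    0.99 -1.42]
```

View pics/g2.png

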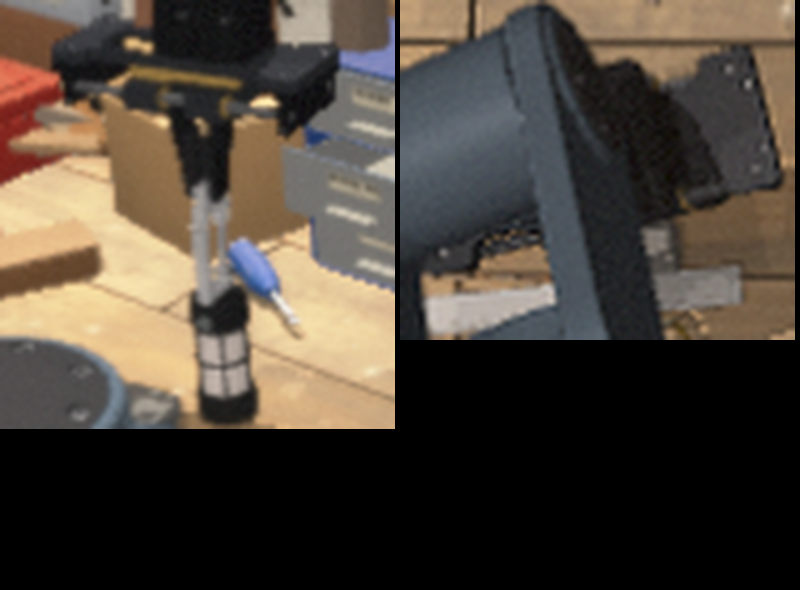

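>>> step_arm(
  rows=[
    [0,0,0,0,0,0],
    [0,0,0.006,0,0,0],
    [0,0,0.008,0,0,0],
    [0,0,0.012,0,0,0],
    [0,0,0.012,0,0,0],
    [0,0,0.012,0,0,0],
    [0,0,0.012,0,0,0],
    [0,0,0,0,0,0],
    [0,0,0,0,0,0],
  ],
  squeeze=50,
)

```text
time: 5.38
position: [0.4381, 0.3161, 0.429]
tool_rot: [-0.132, 0.991, -0.0, -0.0]
ft_force: [-0.2, 0.0, -2.8]
grip_width: 0.0103
grip_force: 50.0
```

>>> step_arm(
  rows=[
    [0.001,-0.01,0,0,0,-1],
    [0.002,-0.025,0,0,0,-1],
    [0.002,-0.027,0,0,0,-1],
    [0.002,-0.027,0,0,0,-1],
    [0.002,-0.027,0,0,0,-1],
    [0.002,-0.027,0,0,0,-1],
    [0.002,-0.027,0,0,0,-1],
    [0.002,-0.027,0,0,0,-1],
    [0.002,-0.027,0,0,0,-1],
    [0.002,-0.027,0,0,0,-1],
    [0.002,-0.016,0,0,0,-1],
    [0.001,-0.008,0,0,0,-1],
  ],
)

```text
time: 6.88
position: [0.4603, 0.0403, 0.4291]
tool_rot: [-0.026, 1.0, 0.0, -0.0]
ft_force: [0.1, -0.0, -2.4]
grip_width: 0.0104
grip_force: 50.0
```

>>> step_arm(
  rows=[
    [0,0,0,0,0,0],
    [0,0,0,0,0,0],
    [0,0,0,0,0,0],
    [0,0,0,0,0,0],
  ],
)

```text
time: 7.38
position: [0.4602, 0.0417, 0.4292]
tool_rot: [-0.028, 1.0, 0.0, -0.0]
ft_force: [-0.1, 0.9, -2.5]
grip_width: 0.0103
grip_force: 50.0
```

```bash
python3 e.py g3 "[.41,-.03,.06]" "[.56,.12,.26]"; cat > f3.py <<'E'
from h import *
import sys
t=sys.argv[1]; o=get_obs(); C=o["position"]; a=np.radians(float(sys.argv[2]))
for n in("scene","top"):
    W=np.load(f"{n}_{t}.npz")["W"]
    def f(z0,z1,lo,hi):
        m=np.all((W>[.40,-.06,z0])&(W<[.56,.14,z1]),-1); q=W[m]-[C[0],C[1],0]
        x=q[:,0]*np.cos(a)+q[:,1]*np.sin(a); y=-q[:,0]*np.sin(a)+q[:,1]*np.cos(a)
        p=np.c_[x,y,q[:,2]]*1000; return p[(x>lo)&(x<hi)]
    for nm,z0,z1,lo,hi in(("finger",C[2]-.178,C[2]-.15,-.03,.03),("hook",C[2]-.25,C[2]-.183,-.03,.022),("cap",C[2]-.29,C[2]-.265,-.04,.025),("foot",C[2]-.38,C[2]-.345,-.04,.03),("eye",.2,.23,.024,.07)):
        p=f(z0,z1,lo,hi)
        if len(p): print(n,nm,len(p),np.round(np.percentile(p,[2,25,50,75,98],axis=0),1).tolist())
E
python3 f3.py g3 3
```

```text
7.375 [0.4602 0.0417 0.4292] [[-0.998, -0.056, -0.0], [-0.056, 0.998, 0.0], [0.0, 0.0, -1.0]] yaw y 93.1906329395869 [-0.13  0.88 -2.46] [ 0.002  0.045 -0.018] 0.010294292266832246 49.98354942901642 [-0.15  0.27  1.8   0.    1.07 -1.78]
scene finger 133 [[-14.1, -17.3, 252.1], [-11.2, -14.1, 257.8], [-8.8, -4.3, 264.8], [-1.0, 6.6, 272.3], [9.1, 13.7, 278.7]]
scene hook 169 [[-22.8, -7.0, 181.1], [-19.7, -5.1, 196.2], [-15.1, -3.0, 215.5], [9.1, -0.1, 229.6], [14.7, 4.4, 242.7]]
scene cap 126 [[-23.3, -22.6, 140.3], [-19.5, -18.9, 146.9], [-16.0, -12.4, 153.7], [-7.2, -2.2, 159.4], [11.8, 11.9, 164.0]]
scene foot 105 [[-24.0, -23.1, 61.3], [-20.2, -19.9, 68.3], [-15.7, -12.7, 74.0], [-9.4, -0.8, 79.0], [9.7, 18.1, 83.4]]
scene eye 53 [[35.6, -22.1, 208.9], [41.6, -17.4, 211.6], [47.5, -8.6, 213.6], [62.5, 4.2, 214.7], [68.2, 18.0, 217.0]]
```

View pics/g3.png

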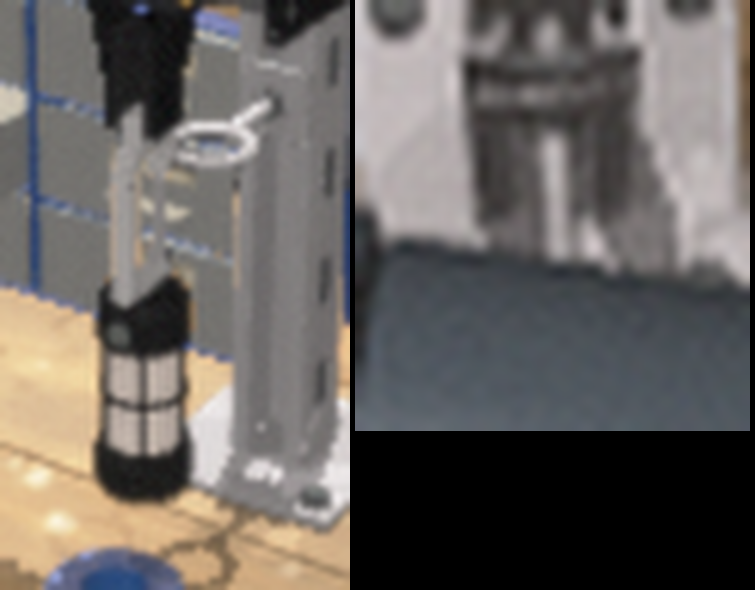

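>>> step_arm(
  rows=[
    [0.005,0,0.002,0,0,0],
    [0.006,0.0005,0,0,0,0],
    [0.005,0.0005,0,0,0,0],
    [0,0,0,0,0,0],
    [0,0,0,0,0,0],
  ],
)

```text
time: 8.1
position: [0.4762, 0.0422, 0.4311]
tool_rot: [-0.027, 1.0, 0.0, -0.0]
ft_force: [0.2, 0.7, -3.1]
grip_width: 0.0105
grip_force: 50.0
```

>>> step_arm(
  rows=[
    [0.001,0,0,0,0,0],
    [0.001,0,0,0,0,0],
    [0,0,0,0,0,0],
  ],
)

```text
time: 8.48
position: [0.4783, 0.0422, 0.4313]
tool_rot: [-0.027, 1.0, 0.0, 0.0]
ft_force: [0.1, 0.0, -2.2]
grip_width: 0.0103
grip_force: 50.0
```

>>> step_arm(
  rows=[
    [0.001,0,0,0,0,0],
    [0.001,0,0,0,0,0],
    [0,0,0,0,0,0],
  ],
)

```text
time: 8.85
position: [0.4804, 0.0422, 0.4313]
tool_rot: [-0.027, 1.0, -0.0, 0.0]
ft_force: [-0.2, 0.4, -2.3]
grip_width: 0.0102
grip_force: 50.0
```

>>> step_arm(
  rows=[
    [0.001,0,0,0,0,0],
    [0.001,0,0,0,0,0],
    [0,0,0,0,0,0],
  ],
)

```text
time: 9.22
position: [0.4821, 0.0422, 0.4312]
tool_rot: [-0.027, 1.0, 0.0, -0.0]
ft_force: [-1.1, -0.8, -2.2]
grip_width: 0.0106
grip_force: 50.0
```

>>> step_arm(
  rows=[
    [0.001,0,0,0,0,0],
    [0.001,0,0,0,0,0],
    [0,0,0,0,0,0],
  ],
)

```text
time: 9.6
position: [0.4841, 0.0422, 0.4311]
tool_rot: [-0.027, 1.0, 0.0, -0.0]
ft_force: [-3.1, -0.1, -1.5]
grip_width: 0.0102
grip_force: 50.0
```

>>> step_arm(
  rows=[
    [0.001,0,0,0,0,0],
    [0.001,0,0,0,0,0],
    [0,0,0,0,0,0],
  ],
)

```text
time: 9.98
position: [0.4862, 0.0423, 0.4311]
tool_rot: [-0.027, 1.0, 0.0, -0.0]
ft_force: [-2.4, 0.5, -2.5]
grip_width: 0.0102
grip_force: 50.0
```

>>> step_arm(
  rows=[
    [0.001,0,0,0,0,0],
    [0.001,0,0,0,0,0],
    [0.001,0,0,0,0,0],
    [0.001,0,0,0,0,0],
    [0.001,0,0,0,0,0],
    [0,0,0,0,0,0],
  ],
)

```text
time: 10.72
position: [0.4913, 0.0421, 0.4312]
tool_rot: [-0.027, 1.0, -0.0, -0.0]
ft_force: [-2.3, 0.6, -1.6]
grip_width: 0.0103
grip_force: 50.0
```

>>> step_arm(
  rows=[
    [0,0,-0.001,0,0,0],
    [0,0,0,0,0,0],
  ],
)

```text
time: 10.98
position: [0.4912, 0.0421, 0.4301]
tool_rot: [-0.027, 1.0, -0.0, -0.0]
ft_force: [-2.8, -0.2, -2.8]
grip_width: 0.0102
grip_force: 50.0
```

>>> step_arm(
  rows=[
    [0,0,-0.001,0,0,0],
    [0,0,0,0,0,0],
  ],
)

```text
time: 11.22
position: [0.4913, 0.0421, 0.4291]
tool_rot: [-0.027, 1.0, -0.0, -0.0]
ft_force: [-2.5, 0.0, -2.5]
grip_width: 0.0105
grip_force: 50.0
```

>>> step_arm(
  rows=[
    [0,0,-0.001,0,0,0],
    [0,0,0,0,0,0],
  ],
)

```text
time: 11.48
position: [0.4913, 0.0422, 0.4281]
tool_rot: [-0.027, 1.0, -0.0, -0.0]
ft_force: [-1.9, -0.8, -3.8]
grip_width: 0.0105
grip_force: 50.0
```

>>> step_arm(
  rows=[
    [0,0,-0.0007,0,0,0],
    [0,0,0,0,0,0],
  ],
)

```text
time: 11.72
position: [0.4912, 0.0422, 0.4275]
tool_rot: [-0.027, 1.0, 0.0, -0.0]
ft_force: [-1.5, 0.6, -2.1]
grip_width: 0.0103
grip_force: 50.0
```

>>> step_arm(
  rows=[
    [0,0,-0.0007,0,0,0],
    [0,0,0,0,0,0],
  ],
)

```text
time: 11.98
position: [0.4913, 0.0422, 0.4271]
tool_rot: [-0.027, 1.0, -0.0, 0.0]
ft_force: [-2.8, 0.8, -1.1]
grip_width: 0.01
grip_force: 50.0
```

>>> step_arm(
  rows=[
    [0,0,-0.0007,0,0,0],
    [0,0,0,0,0,0],
  ],
)

```text
time: 12.22
position: [0.4912, 0.0422, 0.4267]
tool_rot: [-0.027, 1.0, -0.0, 0.0]
ft_force: [-3.8, 0.1, 4.0]
grip_width: 0.01
grip_force: 50.0
```

>>> step_arm(
  rows=[
    [0,0,0.001,0,0,0],
    [0,0,0.001,0,0,0],
    [0.001,0,0,0,0,0],
    [0.001,0,0,0,0,0],
    [0.001,0,0,0,0,0],
    [0,0,0,0,0,0],
  ],
)

```text
time: 12.98
position: [0.4943, 0.0422, 0.4281]
tool_rot: [-0.027, 1.0, 0.0, -0.0]
ft_force: [-2.7, 0.1, -3.7]
grip_width: 0.0104
grip_force: 50.0
```

>>> step_arm(
  rows=[
    [0.001,0,0,0,0,0],
    [0.001,0,0,0,0,0],
    [0.001,0,0,0,0,0],
    [0,0,0,0,0,0],
  ],
)

```text
time: 13.48
position: [0.4974, 0.0422, 0.4282]
tool_rot: [-0.027, 1.0, -0.0, 0.0]
ft_force: [-3.0, -1.6, -3.1]
grip_width: 0.0105
grip_force: 50.0
```

>>> step_arm(
  rows=[
    [0.001,0,0,0,0,0],
    [0.001,0,0,0,0,0],
    [0.001,0,0,0,0,0],
    [0,0,0,0,0,0],
  ],
)

```text
time: 13.98
position: [0.5004, 0.0422, 0.4281]
tool_rot: [-0.027, 1.0, -0.0, 0.0]
ft_force: [-1.9, -0.2, -3.5]
grip_width: 0.0103
grip_force: 50.0
```

>>> step_arm(
  rows=[
    [0.001,0,0,0,0,0],
    [0.001,0,0,0,0,0],
    [0,0,0,0,0,0],
  ],
)

```text
time: 14.35
position: [0.5024, 0.0422, 0.4281]
tool_rot: [-0.027, 1.0, 0.0, 0.0]
ft_force: [-2.1, -0.0, -3.4]
grip_width: 0.0104
grip_force: 50.0
```

>>> step_arm(
  rows=[
    [0,0,-0.001,0,0,0],
    [0,0,-0.001,0,0,0],
    [0,0,-0.001,0,0,0],
    [0,0,-0.001,0,0,0],
    [0,0,0,0,0,0],
  ],
)

```text
time: 14.98
position: [0.5024, 0.0422, 0.4238]
tool_rot: [-0.027, 1.0, 0.0, 0.0]
ft_force: [-0.6, 0.1, -6.6]
grip_width: 0.0104
grip_force: 50.0
```

>>> step_arm(
  rows=[
    [0,0,-0.001,0,0,0],
    [0,0,-0.001,0,0,0],
    [0,0,-0.001,0,0,0],
    [0,0,-0.001,0,0,0],
    [0,0,0,0,0,0],
  ],
)

```text
time: 15.6
position: [0.5024, 0.0422, 0.4203]
tool_rot: [-0.027, 1.0, -0.0, 0.0]
ft_force: [-0.6, 0.2, -2.7]
grip_width: 0.0104
grip_force: 50.0
```

>>> step_arm(
  rows=[
    [0,0,-0.001,0,0,0],
    [0,0,-0.001,0,0,0],
    [0,0,-0.001,0,0,0],
    [0,0,-0.001,0,0,0],
    [0,0,0,0,0,0],
  ],
)

```text
time: 16.23
position: [0.5022, 0.0422, 0.416]
tool_rot: [-0.027, 1.0, 0.0, -0.0]
ft_force: [-0.6, 0.1, -2.5]
grip_width: 0.0105
grip_force: 50.0
```

>>> step_arm(
  rows=[
    [0,0,-0.001,0,0,0],
    [0,0,-0.001,0,0,0],
    [0,0,-0.001,0,0,0],
    [0,0,-0.001,0,0,0],
    [0,0,-0.001,0,0,0],
    [0,0,-0.001,0,0,0],
    [0,0,0,0,0,0],
  ],
)

```text
time: 17.1
position: [0.5022, 0.0422, 0.41]
tool_rot: [-0.027, 1.0, 0.0, -0.0]
ft_force: [-0.3, 0.2, -2.9]
grip_width: 0.0104
grip_force: 50.0
```

```bash
python3 e.py g4 "[.44,-.03,.06]" "[.56,.12,.26]"; python3 f3.py g4 3
```

```text
17.1 [0.5022 0.0422 0.41  ] [[-0.998, -0.055, -0.0], [-0.055, 0.998, 0.0], [0.0, 0.0, -1.0]] yaw y 93.1407944689674 [-0.27  0.17 -2.89] [0.06  0.013 0.023] 0.010390408092025544 49.983966418276395 [-0.14  0.36  1.72 -0.    1.06 -1.76]
scene finger 128 [[-14.2, -16.7, 232.8], [-11.4, -13.8, 238.1], [-8.7, 1.9, 245.1], [-2.1, 6.1, 253.0], [8.5, 13.7, 259.0]]
scene hook 167 [[-22.7, -20.2, 160.5], [-18.9, -5.9, 180.2], [-13.1, -3.9, 201.7], [9.1, -0.6, 214.1], [16.6, 16.1, 223.6]]
scene cap 120 [[-23.3, -23.4, 121.7], [-19.3, -18.4, 128.4], [-16.4, -11.5, 134.0], [-7.6, -0.9, 140.8], [4.8, 14.5, 145.0]]
scene foot 101 [[-24.6, -23.8, 42.8], [-20.2, -18.9, 49.6], [-16.8, -11.0, 54.6], [-10.1, 0.5, 60.5], [5.4, 17.7, 64.9]]
scene eye 19 [[24.1, -14.3, 210.5], [32.2, -8.5, 213.1], [34.1, -2.4, 214.3], [48.7, 0.1, 215.0], [55.6, 3.0, 216.5]]
top cap 4 [[-22.5, -4.4, 137.7], [-22.5, -2.4, 138.2], [-22.3, -0.1, 138.6], [-22.1, 2.1, 139.5], [-21.9, 4.2, 141.1]]
top foot 3 [[-20.7, -8.2, 62.1], [-20.4, -3.8, 62.4], [-20.1, 1.0, 62.8], [-20.0, 4.1, 62.9], [-19.9, 7.1, 63.0]]
```

View pics/g4.png

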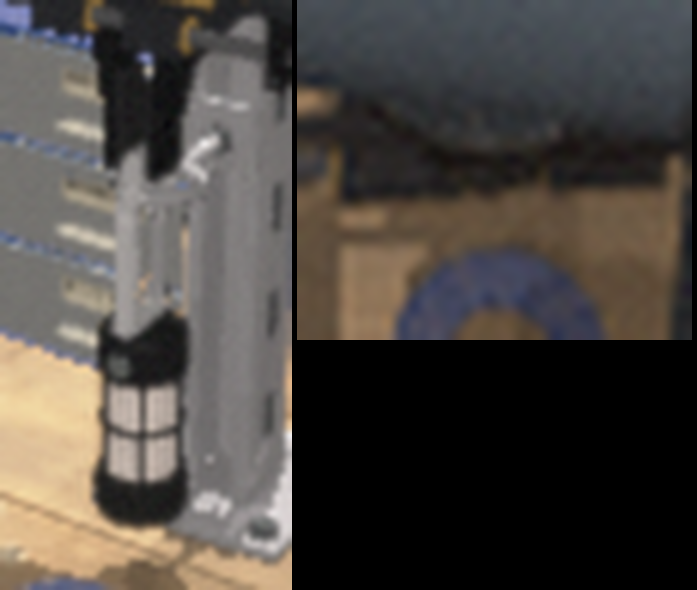

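>>> step_arm(
  rows=[
    [0,0,-0.001,0,0,0],
    [0,0,-0.001,0,0,0],
    [0,0,0,0,0,0],
  ],
)

```text
time: 17.58
position: [0.5022, 0.0422, 0.408]
tool_rot: [-0.027, 1.0, 0.0, -0.0]
ft_force: [0.1, 0.3, -2.7]
grip_width: 0.0103
grip_force: 50.0
```

>>> step_arm(
  rows=[
    [0,0,-0.0007,0,0,0],
    [0,0,0,0,0,0],
  ],
)

```text
time: 17.82
position: [0.5022, 0.0422, 0.4074]
tool_rot: [-0.027, 1.0, 0.0, -0.0]
ft_force: [-0.5, 0.3, -2.2]
grip_width: 0.0105
grip_force: 50.0
```

>>> step_arm(
  rows=[
    [0,0,-0.0006,0,0,0],
    [0,0,0,0,0,0],
  ],
)

```text
time: 18.08
position: [0.5022, 0.0422, 0.4068]
tool_rot: [-0.027, 1.0, 0.0, -0.0]
ft_force: [-0.1, -0.8, -2.8]
grip_width: 0.0105
grip_force: 50.0
```

>>> step_arm(
  rows=[
    [0,0,-0.0005,0,0,0],
    [0,0,0,0,0,0],
  ],
)

```text
time: 18.32
position: [0.5023, 0.0422, 0.4065]
tool_rot: [-0.027, 1.0, -0.0, 0.0]
ft_force: [-0.2, -0.7, -1.7]
grip_width: 0.0104
grip_force: 50.0
```

>>> step_arm(
  rows=[
    [0,0,-0.0005,0,0,0],
    [0,0,0,0,0,0],
  ],
)

```text
time: 18.58
position: [0.5023, 0.0422, 0.4062]
tool_rot: [-0.027, 1.0, -0.0, 0.0]
ft_force: [-1.0, 0.5, 1.2]
grip_width: 0.0105
grip_force: 50.0
```

>>> step_arm(
  rows=[
    [0,0,0,0,0,0],
    [0,0,0,0,0,0],
    [0,0,0,0,0,0],
  ],
  squeeze=4,
)

```text
time: 18.95
position: [0.5023, 0.0423, 0.4061]
tool_rot: [-0.027, 1.0, 0.0, 0.0]
ft_force: [-0.4, 0.1, 3.4]
grip_width: 0.0113
grip_force: 4.0
```

>>> step_arm(
  rows=[
    [0,0,0,0,0,0],
    [0,0,0,0,0,0],
  ],
  jaw=0.014,
)

```text
time: 19.2
position: [0.5024, 0.0421, 0.4057]
tool_rot: [-0.027, 1.0, -0.0, 0.0]
ft_force: [0.6, -0.1, -0.2]
grip_width: 0.0137
grip_force: 0.0
```

>>> step_arm(
  rows=[
    [0,0,0,0,0,0],
    [0,0,0,0,0,0],
    [0,0,0,0,0,0],
    [0,0,0,0,0,0],
  ],
  jaw=0.04,
)

```text
time: 19.7
position: [0.5023, 0.0422, 0.4058]
tool_rot: [-0.027, 1.0, -0.0, 0.0]
ft_force: [-0.2, -0.5, 0.5]
grip_width: 0.0387
grip_force: 0.0
```

>>> step_arm(
  rows=[
    [0,0,0.004,0,0,0],
    [0,0,0.01,0,0,0],
    [0,0,0.02,0,0,0],
    [0,0,0.03,0,0,0],
    [0,0,0.03,0,0,0],
    [-0.02,0,0.03,0,0,0],
    [-0.03,0,0.02,0,0,0],
    [-0.03,0,0,0,0,0],
    [0,0,0,0,0,0],
    [0,0,0,0,0,0],
    [0,0,0,0,0,0],
    [0,0,0,0,0,0],
  ],
)

```text
time: 21.2
position: [0.423, 0.0421, 0.5496]
tool_rot: [-0.027, 1.0, 0.0, -0.0]
ft_force: [0.7, 0.7, -0.5]
grip_width: 0.0401
grip_force: 0.0
```

```bash
python3 e.py g5 "[.44,-.03,.03]" "[.56,.12,.26]"; sleep 0; python3 - <<'E'
from h import *
W=np.load("scene_g5.npz")["W"]
for z0,z1 in((.185,.235),(.12,.14),(.045,.065)):
    m=np.all((W>[.42,-.03,z0])&(W<[.54,.1,z1]),-1); q=W[m]; print(z0,len(q),np.round(np.percentile(q,[2,50,98],axis=0),3).tolist())
E
```

```text
21.2 [0.423  0.0421 0.5496] [[-0.998, -0.055, -0.0], [-0.055, 0.998, 0.0], [0.0, 0.0, -1.0]] yaw y 93.14282016697626 [ 0.67  0.73 -0.48] [ 0.11  -0.058 -0.028] 0.04006867586854469 0.0 [-0.17  0.08  1.68 -0.    1.38 -1.79]
0.185 173 [[0.48, 0.024, 0.187], [0.502, 0.038, 0.214], [0.537, 0.058, 0.233]]
0.12 106 [[0.477, 0.019, 0.12], [0.485, 0.031, 0.131], [0.509, 0.058, 0.14]]
0.045 98 [[0.477, 0.02, 0.046], [0.484, 0.03, 0.056], [0.508, 0.058, 0.065]]
```

View pics/g5.png

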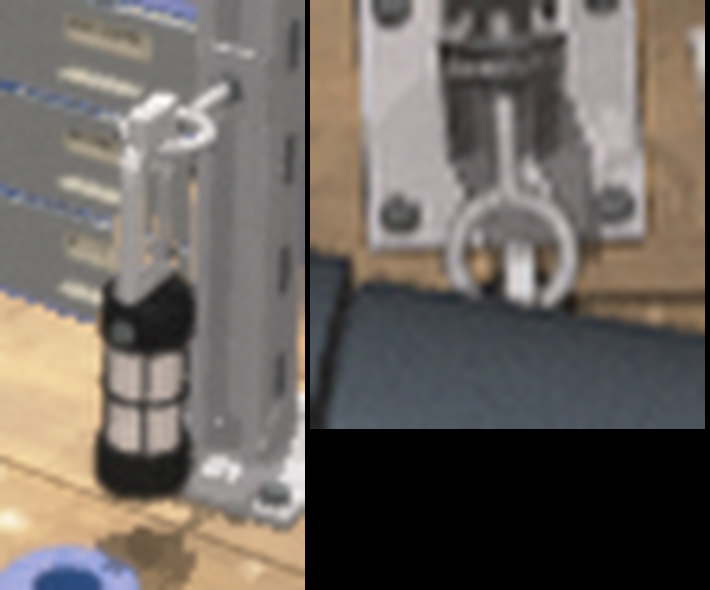

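>>> step_arm(
  rows=[
    [0,0,0,0,0,0],
    [0,0,0,0,0,0],
    [0,0,0,0,0,0],
    [0,0,0,0,0,0],
    [0,0,0,0,0,0],
    [0,0,0,0,0,0],
    [0,0,0,0,0,0],
    [0,0,0,0,0,0],
    [0,0,0,0,0,0],
    [0,0,0,0,0,0],
    [0,0,0,0,0,0],
    [0,0,0,0,0,0],
  ],
)

```text
time: 22.8
position: [0.4223, 0.0422, 0.5498]
tool_rot: [-0.027, 1.0, 0.0, 0.0]
ft_force: [-0.2, 0.6, 0.1]
grip_width: 0.0397
grip_force: 0.0
```

```bash
python3 -c "
from h import *
W=cloud(camera('scene'))
for z0,z1 in((.12,.14),(.045,.065)):
    q=W[np.all((W>[.42,-.03,z0])&(W<[.54,.1,z1]),-1)]; print(len(q),np.round(np.percentile(q,[2,50,98],axis=0),3).tolist())
print(hand_in())"
```

```text
99 [[0.477, 0.019, 0.121], [0.485, 0.03, 0.131], [0.51, 0.058, 0.139]]
97 [[0.477, 0.02, 0.046], [0.484, 0.031, 0.057], [0.508, 0.057, 0.064]]
the job is handed in; nothing more can be done
None
```

The lamp hangs freely and upright by its hook on the eye bolt, with the gate shut behind the ring and the gripper clear; I handed the job in at about 23 s, and the contact forces I read stayed around 7 N.

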